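# Lock the swing bar of the dial jig with its taper pin

### The arm

A 6-joint arm with a two-finger parallel gripper is mounted at the origin on a cart in front of the work surface, level with it; the furniture and walls round the work are solid. World frame = base frame: x ahead of the robot, y to its left, z up, the work surface at z = 0. Lengths are in mm, angles in degrees, forces in N, time in s.
With the tool pointing down it reaches from about 150 to 775 mm from the base axis. Payload 6.1 kg.
Tool frame: the origin (TCP) lies on the centre line of the jaws, within the pads' length; the fingertips stand 11 mm ahead of it and the grasp point (between the pads) lies 8 mm behind it; z points along the fingers, x is the direction in which the jaws open and shut, and the axes are right-handed (so a half turn about z gives the same grasp; the last joint's range is limited). The gripper opens to 85 mm and grips with 20 to 120 N. Pads are 22 mm wide; open, the fingers measure 114 mm over their backs; the gripper's body (76 mm by 85 mm) begins 54 mm behind the grasp point. The pads swing forward as they close: fully open they stand 13 mm farther back than shut.
Start: joints at [73.74, 7.208, -2.269, 80.523, 0, 90], TCP at [146.997, 503.984, 242.295] pointing down, gripper open.
Joint ranges: [-155.77, 155.77], [-54.66, 111.73], [-72.52, 77.12], [-102.08, 115.82], [-83.92, 84.16], [-180, 180]. Speed limits (degrees/s): [136.94, 136.94, 172.46, 180, 180, 180].

### API

Orientations are given as [roll, pitch, yaw] about the fixed x, y, z axes, in that order (R = Rz(yaw) Ry(pitch) Rx(roll)).
In Python, from bench import robot, set_gripper, solver, snapshot, calibration, finish_job gives the robot as it stands. Calls block until the motion is done:
- robot.move_pose(position, orientation): joint-space move of the TCP to a pose.
- robot.movel(position, feed=150, ori=None): straight line of the TCP; ori=None keeps the orientation; feed is the mean speed in mm/s.
- robot.movej(angles): joint-space move.
- set_gripper(opening, newtons=None): finger opening in mm; newtons is the grip in N (None keeps the last); returns when the fingers have stopped.
- robot.wait(seconds).
- solver.solve_ik(position, orientation): joint angles nearest the present ones, or None.
- snapshot(name): name is "side" or "top"; returns the picture (420x560x3 uint8, red, green, blue); there is no depth.
- calibration(name): a dict with "K" (3x3 intrinsics, pixels), "R" (3x3) and "t" (3): a world point X has camera coordinates R X + t. Camera axes: x right, y down, z forward; pixel columns grow to the right and rows downward; lengths in mm; the calibration is good to about 2 mm. A picture is of the moment at which its call begins. calibration takes no time and is no camera call.
A pose or a line that the arm cannot do raises robot.PlanningError and nothing moves.
- finish_job(): hands the job in, once; it reports no verdict.
Readings, each from a call of its own:
- robot.get_t(): time.
- robot.get_qpos(): joint angles.
- robot.get_joint_velocities(): joint speeds.
- robot.get_effort(): joint torques, N m.
- robot.get_eef_pos(): TCP position.
- robot.get_tool_rot(): TCP orientation.
- robot.get_ft_force(): force on the tool from outside, world axes, zero at the start.
- robot.get_torque(): the same for the moment, N m.
- robot.get_gripper_width(): finger opening in mm.
Only numpy, scipy, OpenCV 4.12 (cv2) and the standard library are available. Lean on these libraries where they do the work, as an engineer would, in place of code of your own. Each camera call takes 0.05 s, during which the arm holds its last target.

### The job

Push the swing bar of the assembly jig round by its upright post until the hole in its other end lies over the socket in the base. Take the round-headed taper pin from the wooden stand, stand it loosely upright through the hole in the socket and let go of it; then press it down from above until its collar sits fully home on the bar, so that friction alone holds it. Leave the square-headed straight pin in the stand.

Things in the scene. Friction and masses are not known exactly. Their poses are not given: they have to be found in the camera images.
- pivot (a point): Centre of the swing bar's pivot, at the height of the bar's top face (48 mm above the table). Belongs to the fixed jig: a grey block 176 x 120 x 36 mm on the table, its frame turned about z with the jig. The jig's x axis runs from the socket (at x = -60 mm) through the pivot. A nut with washer stands 12 mm above the bar here, 34 mm across.
- socket (a point): On the upright axis of the tapered socket in the jig's base, 60 mm from the pivot along the jig's -x, at the height of the bar's top face (48 mm above the table): where the collar's underside lies when the pin is home. The mouth in the base's top (36 mm above the table) is 17 mm wide; from 7 mm below, four springy steel segments, about 10 mm apart, match the pin's taper.
- bar (a joint): Angle of the swing bar, flat aluminium, 164 x 44 x 11 mm, pivoted in its middle. 0 = its 16 mm hole over the socket; positive = counter-clockwise from above. Starts between 0.7 and 1.5, can go from -0.6 to 1.7; stiff (about 2 N at the post), stays where it is left. The pin goes through when it is within about 0.04 of 0.
- push_post (a point): Middle of the free height of the upright round steel post on the bar, 14 mm in diameter, 60 mm from the pivot at the end opposite to the hole; it rises 40 mm above the bar's top face, to 88 mm above the table; this point is 68 mm above the table.
- bar_hole (a point): Centre of the upper mouth of the 16 mm hole in the swing bar, 60 mm from the pivot, at the bar's top face.
- pin_knob (a point): Centre of the taper pin's round steel knob: 16 mm in diameter, 36 mm tall (18 mm below to 18 mm above this point), upright. Under the knob is a round collar 24 mm wide and 5 mm thick, its underside 23 mm below this point. At the start the pin hangs by this collar in one of the two holes of the stand.
- pin_collar (a point): Centre of the underside of the taper pin's collar; z axis along the pin, upwards.
- straight_head (a point): Centre of the 20 mm square head of the plain straight pin, which hangs in the other hole of the stand and stays there.
- stand: Fixed wooden block 60 x 130 x 52 mm (its x, y, z) with two upright holes 36 mm either side of its centre along its y axis; the two pins hang in them, which in which varies. Origin: centre of its underside.
- taper_pin: The taper pin as a whole, 86 mm long; origin at the tip of its nose, 68 mm below the knob's centre; z along the pin. The shank below the collar is 45 mm long and tapers from 15 mm to 9.5 mm, then in its last 6 mm to a 5 mm nose. Under its own weight it stops in the socket with the collar about 10 mm above the bar; pressing it home takes about 10 N, after which friction holds it.
Not all that is in view belongs to the job. What is shaped like the taper_pin but green, red or yellow is not meant.

How it is judged (in metres and radians):
On the way, in this order (a step that is already met when the one before it is completed fails the run):
1. the bar is turned so that its hole lies over the socket (within 0.045 rad), the pin not yet in it (value of joint bar between -0.045 and 0.045 rad and velocity of joint bar between -0.1 and 0.1 rad/s and horizontal distance between pin_collar and socket above 0.05 m), for 0.2 s.
2. the taper pin stands loosely in the socket through the hole, its collar 3 to 20 mm above the bar, and is let go (horizontal distance between pin_collar and socket below 0.006 m and z of pin_collar in the frame of socket between 0.003 and 0.02 m and angle between pin_collar's own z axis and vertical below 0.2 rad and contact force between the fingers and taper_pin below 0.05 N), for 0.2 s.
At the end, for the whole second after the job is handed in: The taper pin is home in the socket through the bar's hole: collar within 2.5 mm of the bar's top face, within 4 mm of the socket's axis, upright within 0.06 rad, at rest and let go; the bar within 0.045 rad of 0; the straight pin within 20 mm of where it was (value of joint bar between -0.045 and 0.045 rad and horizontal distance between pin_collar and socket below 0.004 m and z of pin_collar in the frame of socket below 0.0025 m and angle between pin_collar's own z axis and vertical below 0.06 rad and linear speed of taper_pin below 0.01 m/s and distance of straight_head from where it was at the start of the episode below 0.02 m); the robot touches nothing.
It fails at once if the straight pin is lifted out of the stand (distance of straight_head from where it was at the start of the episode above 0.04 m).
It also fails if it takes over 61 s, if anything falls off the work surface, if the arm or the gripper's body presses on something with over 40 N, if the wrist force passes 120 N, or if a joint passes its speed limit or range.

## Working session

There is one attempt and no reset: what is moved stays moved. The work goes in short steps, each a Python script; the robot and the scene stay as the last script left them, time stands still between calls to the robot, and variables do not carry over. Pictures are saved under pics/ and viewed, and the job is handed in when it is done.

```bash
ls; mkdir -p pics; python3 - <<'E'
from bench import *
import cv2
for n in("side","top"):
    im=snapshot(n); cv2.imwrite(f"pics/{n}0.png",im[:,:,::-1]); c=calibration(n); print(n,c)
print(robot.get_t(),robot.get_tool_rot())
E
```

```text
pics
side {'K': array([[475.90511882,   0.        , 277.39010984],
       [  0.        , 475.90511882, 212.77307309],
       [  0.        ,   0.        ,   1.        ]]), 'R': array([[-9.99742547e-01, -2.03738367e-02, -9.98732725e-03],
       [ 9.21871875e-04,  4.03327213e-01, -9.15055358e-01],
       [ 2.26713493e-02, -9.14828982e-01, -4.03204594e-01]]), 't': array([ 498.70697257,   11.81496051, 1017.56073597])}
top {'K': array([[528.07686075,   0.        , 277.5571384 ],
       [  0.        , 528.07686075, 213.48361085],
       [  0.        ,   0.        ,   1.        ]]), 'R': array([[ 7.79300999e-02, -9.96958714e-01, -4.70628789e-04],
       [-9.69731450e-01, -7.56922160e-02, -2.32145650e-01],
       [ 2.31404006e-01,  1.85475172e-02, -9.72680922e-01]]), 't': array([138.93787033, 509.37888957, 884.05669378])}
0.1 [-1.79998382e+02  8.21861991e-02  7.37404285e+01]
```

View pics/side0.png

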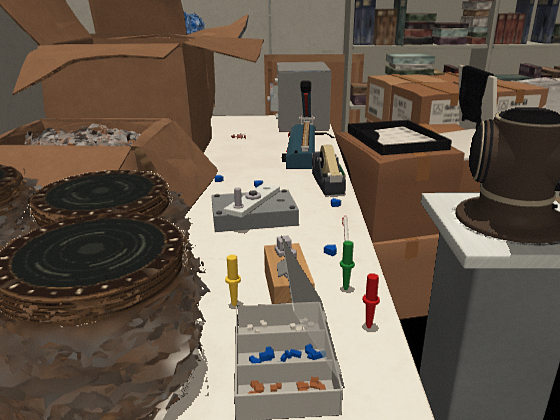

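View pics/top0.png

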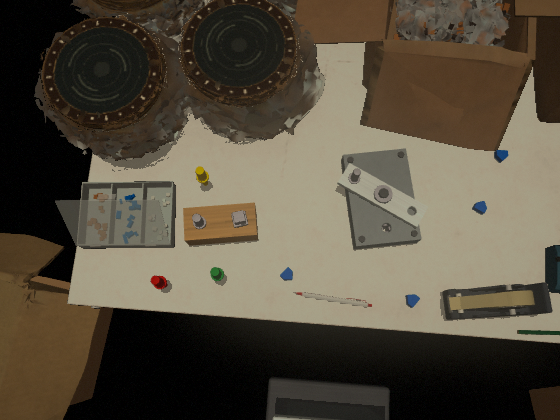

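```bash
cat > h.py <<'E'
import numpy as np,cv2
from bench import *
def proj(n,X):
    c=calibration(n);p=c["K"]@(c["R"]@np.array(X,float)+c["t"]);return p[:2]/p[2]
def cast(n,u,v,z):
    c=calibration(n);d=c["R"].T@np.linalg.inv(c["K"])@np.array([u,v,1.]);o=-c["R"].T@c["t"]
    return o+d*(z-o[2])/d[2]
def tri(us,ut):
    A=[];b=[]
    for n,(u,v) in(("side",us),("top",ut)):
        c=calibration(n);P=c["K"]@np.c_[c["R"],c["t"]]
        for k,w in((0,u),(1,v)):
            r=w*P[2]-P[k];A.append(r[:3]);b.append(-r[3])
    X,res,*_=np.linalg.lstsq(np.array(A),np.array(b),rcond=None);return X
E
python3 - <<'E'
import cv2,numpy as np
s=cv2.imread("pics/side0.png");t=cv2.imread("pics/top0.png")
def z(im,x0,y0,w,h,f,n): cv2.imwrite(n,cv2.resize(im[y0:y0+h,x0:x0+w],None,fx=f,fy=f,interpolation=cv2.INTER_CUBIC))
z(t,330,140,100,75*15//10,5,"pics/tj.png"); z(t,175,190,100,60,8,"pics/ts.png")
z(s,200,175,110,60,7,"pics/sj.png"); z(s,215,225,150,100,5,"pics/ss.png")
E
```

```text
(no output)
```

View pics/tj.png

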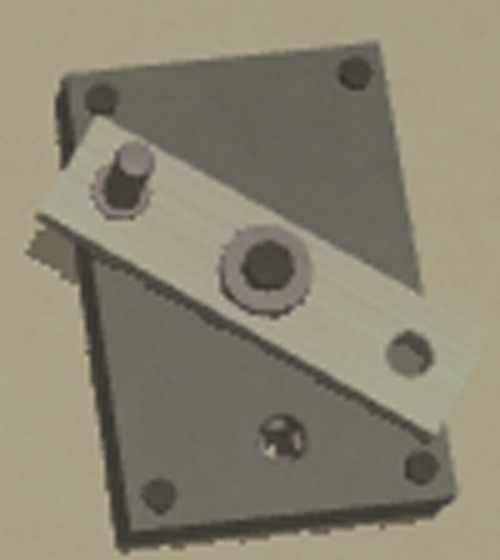

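View pics/ts.png

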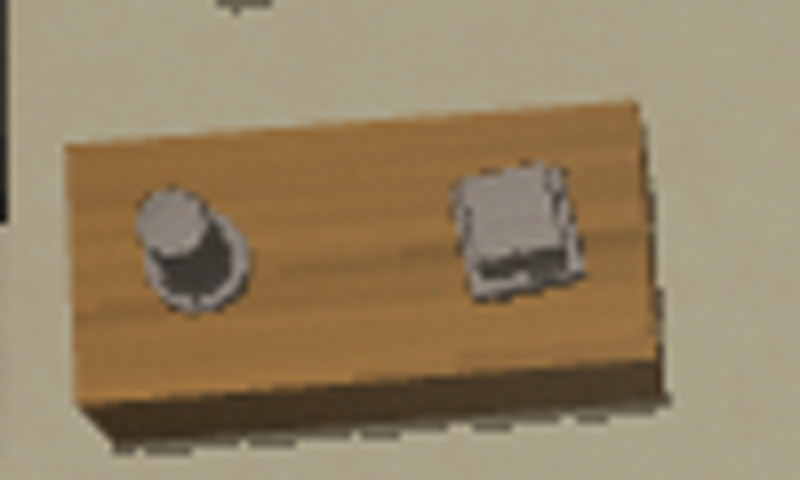

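View pics/sj.png

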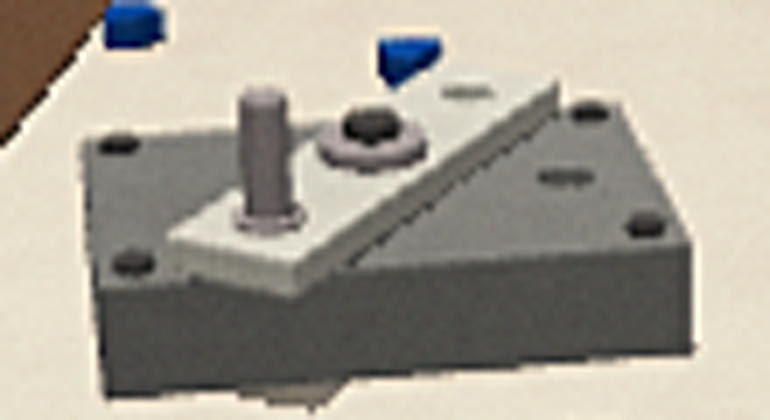

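View pics/ss.png

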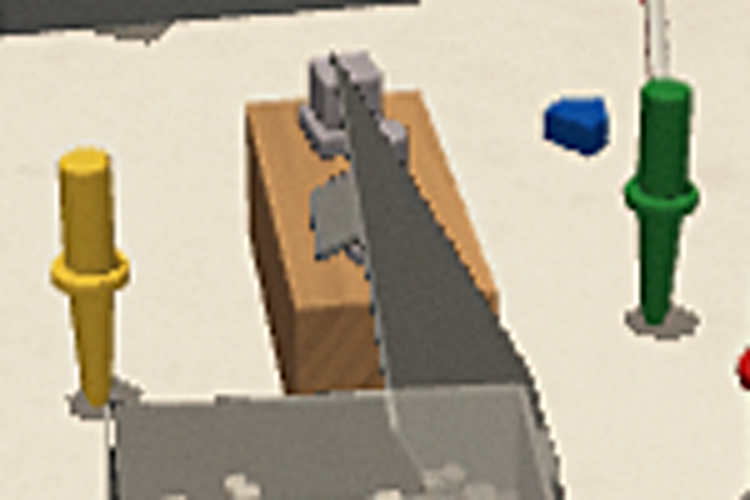

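```bash
python3 - <<'E'
import cv2
s=cv2.imread("pics/side0.png");t=cv2.imread("pics/top0.png")
def z(im,x0,y0,w,h,f,n): cv2.imwrite(n,cv2.resize(im[y0:y0+h,x0:x0+w],None,fx=f,fy=f,interpolation=cv2.INTER_CUBIC))
z(t,40,170,150,100,5,"pics/tb.png"); z(s,215,225,150,190,3,"pics/sb.png")
from h import *
for u in((55,200),(105,200),(80,247)): print(u,tri((283,240),u), [proj("side",tri((283,240),u)),proj("top",tri((283,240),u))])
for n,pts in(("top",[(83,183),(175,182),(175,246),(82,247)]),("side",[(240,305),(320,303),(236,415),(342,415)])):
  for p in pts: print(n,p,cast(n,*p,0),cast(n,*p,30))
E
```

```text
(55, 200) [467.78958758 512.64653872 206.63361723] [array([295.9211333, 242.7047981]), array([ 56.13050501, 193.02599242])]
(105, 200) [475.39862362 448.26837888 175.2419586 ] [array([288.29507535, 241.18873998]), array([105.5348027 , 196.82599781])]
(80, 247) [432.11339146 473.8375453  182.60312844] [array([327.90983846, 245.91754631]), array([ 83.31056066, 221.31424257])]
top (83, 183) [542.38499901 558.67313673   0.        ] [534.29400248 546.46733555  30.        ]
top (175, 182) [558.2095323  381.75317098   0.        ] [549.63323008 374.97313899  30.        ]
top (175, 246) [433.74266587 366.35755128   0.        ] [428.98350484 360.04967107  30.        ]
top (82, 247) [418.26809347 540.11216008   0.        ] [413.98350555 528.47558564  30.        ]
side (240, 305) [550.01739265 322.57268596   0.        ] [544.77051456 365.78433154  30.        ]
side (320, 303) [426.3200318  316.49363289   0.        ] [429.78265599 360.13330317  30.        ]
side (236, 415) [ 5.34744058e+02  5.36870226e+02 -5.68434189e-14] [530.57257222 564.99323178  30.        ]
side (342, 415) [414.99424759 535.55310513   0.        ] [419.25431759 563.76884916  30.        ]
```

View pics/tb.png

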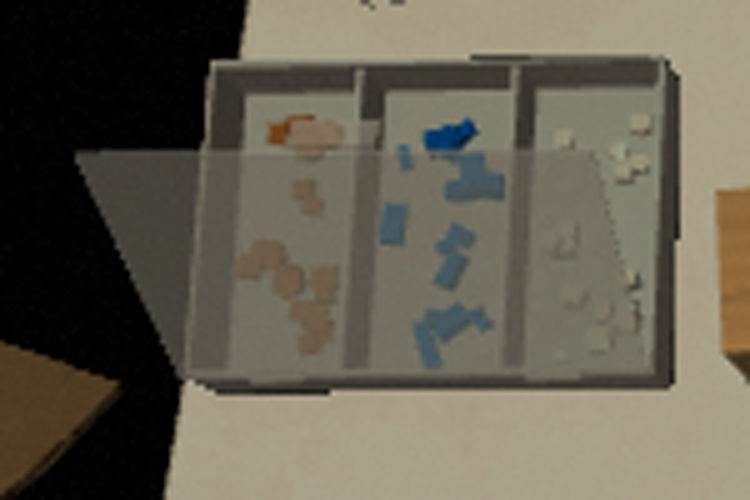

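View pics/sb.png

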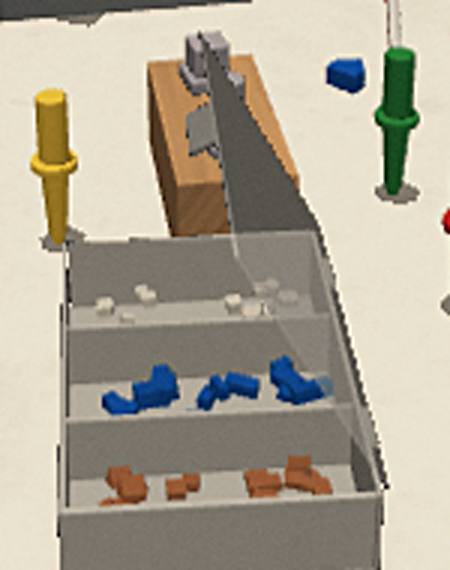

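```bash
python3 - <<'E'
from h import *
def T(x,y,f,ox,oy): return ((x+.5)/f-.5+ox,(y+.5)/f-.5+oy)
P={}
for nm,xy,z in(("nut",(268,265),60),("hole",(410,354),48),("post",(134,159),88),("socket",(283,438),36),("postbase",(121,195),48)):
    P[nm]=cast("top",*T(*xy,5,330,140),z);print("top",nm,P[nm].round(1))
for nm,xy,z in(("nut",(372,118),60),("hole",(468,92),48),("post",(264,96),88),("socket",(566,178),36)):
    print("side",nm,cast("side",*T(*xy,7,200,175),z).round(1))
for nm,xy,z in(("knob",(172,222),93),("sq",(510,212),93),("collar",(196,260),57)): print("top",nm,cast("top",*T(*xy,8,175,190),z).round(1))
for nm,xy,z in(("st1",(65,145),52),("st2",(637,102),52),("st3",(655,362),52),("st4",(78,403),52)): print("top",nm,cast("top",*T(*xy,8,175,190),z).round(1))
# lid
for a,b in(((283,237),(159,201)),((342,307),(173,245))): print("lid",tri(a,b).round(1))
for p in((55,200),(159,201)): print([cast("top",*p,z).round(0) for z in (80,120,160)])
print([cast("side",283,237,z).round(0) for z in (80,120,160)])
for x,y in((397,98),(421,467),(159,495),(101,98),(355,72)): print("bolt",cast("top",*T(x,y,5,330,140),38).round(1))
E
```

```text
top nut [550.5  -8.9  60. ]
top hole [524.5 -63.5  48. ]
top post [577.4  44.7  88. ]
top socket [492.5 -20.8  36. ]
top postbase [576.6  43.7  48. ]
side nut [550.9  -7.   60. ]
side hole [524.1 -60.7  48. ]
side post [577.2  47.6  88. ]
side socket [492.3 -17.3  36. ]
top knob [471.5 316.8  93. ]
top sq [479.3 244.6  93. ]
top collar [471.1 316.8  57. ]
top st1 [496.3 350.2  52. ]
top st2 [516.4 222.2  52. ]
top st3 [456.9 212.9  52. ]
top st4 [437.7 340.2  52. ]
lid [482.9 371.7 142.3]
lid [416.1 366.   31.2]
[array([486., 570.,  80.]), array([477., 552., 120.]), array([468., 534., 160.])]
[array([499., 387.,  80.]), array([489., 377., 120.]), array([479., 367., 160.])]
[array([484., 248.,  80.]), array([483., 328., 120.]), array([482., 407., 160.])]
bolt [625.8 -59.1  38. ]
bolt [485.2 -70.7  38. ]
bolt [467.5  23.7  38. ]
bolt [617.2  51.6  38. ]
bolt [634.9 -43.2  38. ]
```

```bash
python3 - <<'E'
from h import *
for u in((363,126),(385,45),(518,150)): print([cast("top",*u,z).round(0).tolist() for z in (0,50,100,150,200)])
for u in((185,203),(213,158),(262,45)): print([cast("side",*u,z).round(0).tolist() for z in (0,50,100,150,200,300)])
for p,y in(((577.3,46,68),-26),((609.8,2.8,68),-79.5),((491.9,-19,130),90),((471.5,317,75),0),((471.5,317,75),80)):
    print(solver.solve_ik(p,[180,0,y]))
E
```

```text
[[702.0, 24.0, 0.0], [681.0, 31.0, 50.0], [659.0, 38.0, 100.0], [637.0, 45.0, 150.0], [616.0, 52.0, 200.0]]
[[884.0, -14.0, -0.0], [853.0, -5.0, 50.0], [823.0, 4.0, 100.0], [792.0, 13.0, 150.0], [761.0, 22.0, 200.0]]
[[676.0, -281.0, 0.0], [655.0, -258.0, 50.0], [635.0, -235.0, 100.0], [615.0, -213.0, 150.0], [594.0, -190.0, 200.0]]
[[717.0, -88.0, 0.0], [689.0, 33.0, 50.0], [660.0, 153.0, 100.0], [632.0, 273.0, 150.0], [604.0, 393.0, 200.0], [547.0, 633.0, 300.0]]
[[702.0, -441.0, 0.0], [676.0, -279.0, 50.0], [649.0, -118.0, 100.0], [622.0, 44.0, 150.0], [596.0, 206.0, 200.0], [543.0, 529.0, 300.0]]
[[766.0, -4669.0, -0.0], [732.0, -4011.0, 50.0], [698.0, -3354.0, 100.0], [663.0, -2696.0, 150.0], [629.0, -2038.0, 200.0], [561.0, -722.0, 300.0]]
[  4.55577533  16.09128097 -13.47283774  60.43588129   0.
 120.55577533]
[  0.26308143  19.22279291  -9.17794039  61.5992667    0.
 169.76308143]
[ -2.21199209   5.11064426 -18.79890411  66.09045162   0.
  -2.21199209]
[ 33.9138234   14.72082163 -14.36304664  60.91613173   0.
 123.9138234 ]
[ 33.9138234   14.72082163 -14.36304664  60.91613173   0.
  43.9138234 ]
```

```bash
cat > a.py <<'E'
from h import *
piv=np.array([550.7,-8.2]);a0=64.0;
def pt(a,z,r=60): return [piv[0]+r*np.cos(np.radians(a)),piv[1]+r*np.sin(np.radians(a)),z]
def ori(a): return [180,0,a+90]
robot.move_pose(pt(a0,180),ori(a0)); 
set_gripper(34,20)
print(robot.get_t(),robot.get_ft_force(),robot.get_gripper_width())
robot.movel(pt(a0,70),feed=120)
print(robot.get_ft_force())
set_gripper(16)
print(robot.get_t(),robot.get_ft_force(),robot.get_gripper_width(),robot.get_eef_pos())
im=snapshot("side");cv2.imwrite("pics/s1.png",im[:,:,::-1])
E
python3 a.py
```

```text
2.9083 [ 0.68979422 -0.17017849 -0.1920405 ] 34.05319884862099
[ 0.22163376  0.47661034 -0.13338409]
4.2917 [2.03161366 0.08419884 1.4091827 ] 16.287214213749063 [577.97180383  45.68144449  70.90165393]
```

View pics/s1.png

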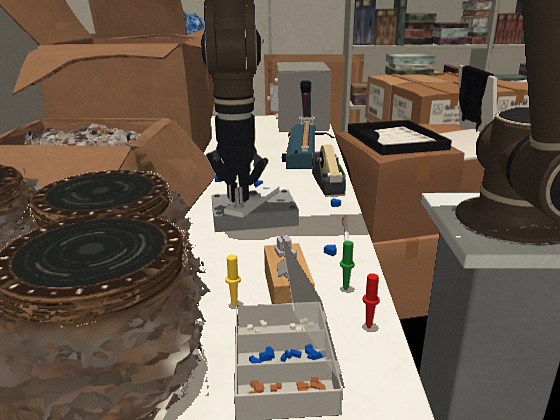

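The jaws straddle the post (about (238,195)). Now I sweep round the arc.

```bash
cat > b.py <<'E'
from h import *
from a_ import pt,ori
for a in np.linspace(64,10.5,9)[1:]:
    robot.movel(pt(a,70),feed=70,ori=ori(a))
robot.wait(.3)
print(robot.get_t(),robot.get_ft_force(),robot.get_gripper_width(),robot.get_eef_pos(),pt(10.5,70))
set_gripper(34)
robot.movel(pt(10.5,180),feed=200)
robot.move_pose([471.3,317.5,220],[180,0,100])
for n in("side","top"): cv2.imwrite(f"pics/{n}2.png",snapshot(n)[:,:,::-1])
print(robot.get_t())
E
sed -n 1,4p a.py > a_.py; python3 b.py; python3 - <<'E'
import cv2
s=cv2.imread("pics/side2.png");t=cv2.imread("pics/top2.png")
def z(im,x0,y0,w,h,f,n): cv2.imwrite("pics/"+n,cv2.resize(im[y0:y0+h,x0:x0+w],None,fx=f,fy=f,interpolation=cv2.INTER_CUBIC))
z(t,330,140,100,112,5,"tj2.png");z(s,200,175,110,60,7,"sj2.png")
E
```

```text
6.775 [-1.10864067 -0.44288567 -0.09585717] 16.087187029602713 [609.61225199   2.81914901  70.00918128] [np.float64(609.6952944538373), np.float64(2.734131529528849), 70]
9.1917
```

View pics/top2.png

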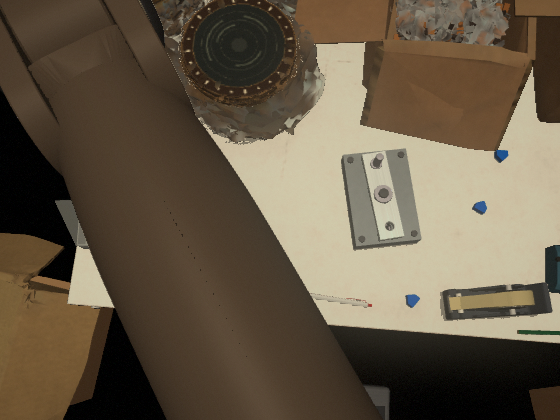

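View pics/tj2.png

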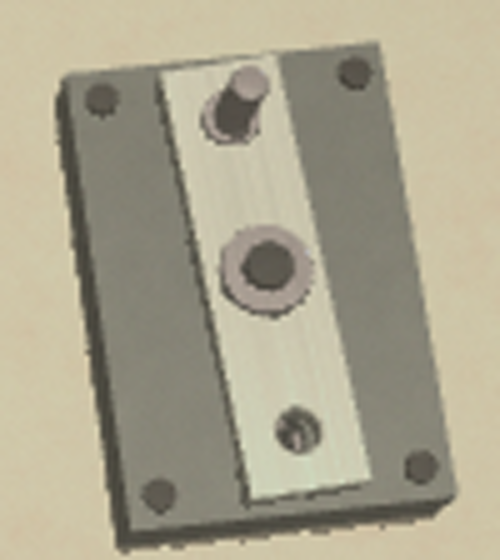

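View pics/sj2.png

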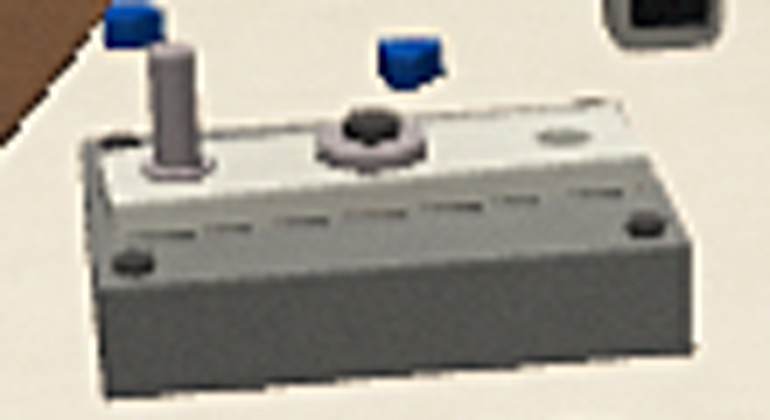

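```bash
python3 - <<'E'
from h import *
def T(x,y,f=5,ox=330,oy=140): return ((x+.5)/f-.5+ox,(y+.5)/f-.5+oy)
def ang(a,b,z,n="top",k={}):
    d=cast(n,*T(*a,**k),z)-cast(n,*T(*b,**k),z);return np.degrees(np.arctan2(d[1],d[0])).round(2)
print("bar",ang((161,72),(250,500),48),ang((276,55),(370,478),48))
print("base",ang((67,78),(126,530),36),ang((378,42),(453,497),36))
print("bolts",ang((101,98),(159,495),38),ang((355,72),(421,467),38))
h=cast("top",*T(299,431),48);p=cast("top",*T(250,83),88);print(h,p,np.degrees(np.arctan2(*(p-h)[1::-1])))
k=dict(f=7,ox=200,oy=175)
h=cast("side",*T(565,137,**k),48);p=cast("side",*T(171,51,**k),88);print(h,p,np.degrees(np.arctan2(*(p-h)[1::-1])))
print("sbolt",[cast("side",*T(*q,**k),38).round(1) for q in((133,263),(645,224))], ang((133,263),(645,224),38,"side",k))
# automatic: bar mask edges via minAreaRect
im=cv2.imread("pics/top2.png")[140:252,330:430];hsv=cv2.cvtColor(im,cv2.COLOR_BGR2HSV)
print(hsv[60,46],hsv[60,30],hsv[2,2])
E
```

```text
bar 13.55 13.72
base 9.89 10.15
bolts 10.57 10.41
[492.80175207 -24.15975662  48.        ] [608.92437274   4.82866131  88.        ] 14.01662750824105
[492.52963573 -21.38745018  48.        ] [608.47261642  10.04558508  88.        ] 15.168713009800474
sbolt [array([617.1,  52.3,  38. ]), array([468.1,  23.8,  38. ])] 10.83
[ 24  37 145] [ 26  29 133] [ 23  49 208]
```

```bash
cat > c.py <<'E'
from h import *
from a_ import pt,ori
robot.move_pose(pt(10.5,150),ori(10.5))
robot.movel(pt(10.5,70),feed=150)
set_gripper(16)
robot.movel(pt(7.1,70),feed=30,ori=ori(7.1))
robot.wait(.2)
print(robot.get_t(),robot.get_ft_force(),robot.get_eef_pos())
set_gripper(34)
robot.movel(pt(7.1,150),feed=200)
robot.move_pose([471.3,317.5,200],[180,0,100])
for n in("side","top"): cv2.imwrite(f"pics/{n}3.png",snapshot(n)[:,:,::-1])
print(robot.get_t())
E
python3 c.py; python3 - <<'E'
import cv2
s=cv2.imread("pics/side3.png");t=cv2.imread("pics/top3.png")
def z(im,x0,y0,w,h,f,n): cv2.imwrite("pics/"+n,cv2.resize(im[y0:y0+h,x0:x0+w],None,fx=f,fy=f,interpolation=cv2.INTER_CUBIC))
z(t,330,140,100,112,5,"tj3.png");z(s,200,175,110,60,7,"sj3.png")
E
```

```text
11.975 [-0.25922293  1.03222059  0.44433147] [610.17253747  -0.80736078  69.93364997]
14.2583
```

View pics/tj3.png

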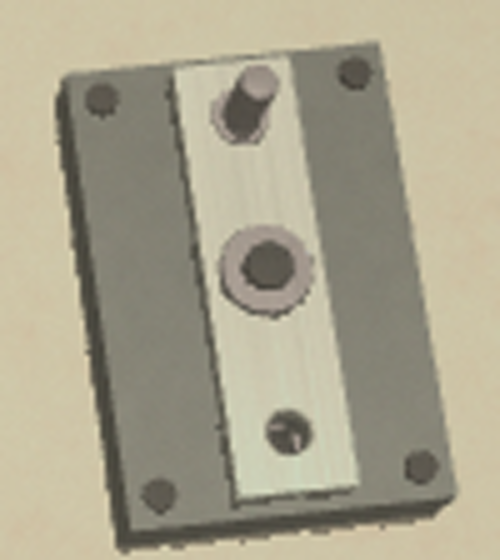

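View pics/sj3.png

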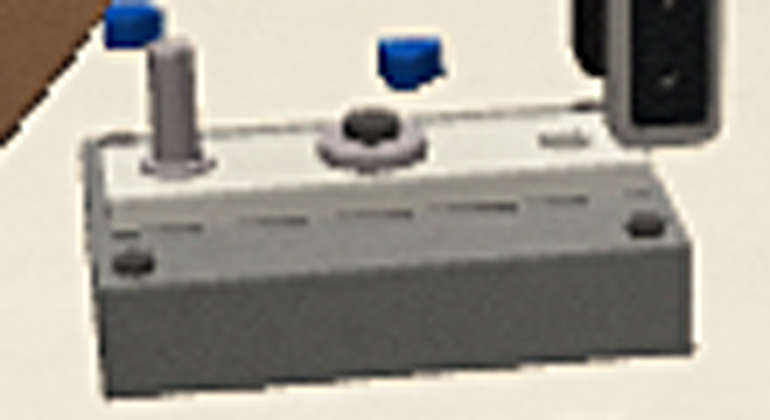

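View pics/side3.png

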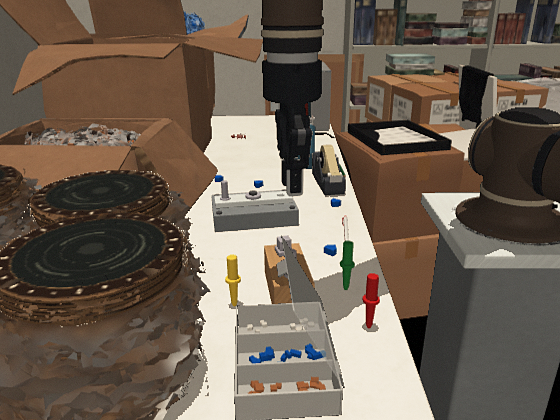

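```bash
python3 - <<'E'
from h import *
def T(x,y,f=5,ox=330,oy=140): return ((x+.5)/f-.5+ox,(y+.5)/f-.5+oy)
def ang(a,b,z,n="top",k={}):
    d=cast(n,*T(*a,**k),z)-cast(n,*T(*b,**k),z);return np.degrees(np.arctan2(d[1],d[0])).round(2)
print("bar",ang((175,70),(238,500),48),ang((291,55),(358,480),48))
h=cast("top",*T(289,432),48);p=cast("top",*T(260,82),88);print(h,p,np.degrees(np.arctan2(*(p-h)[1::-1])))
k=dict(f=7,ox=200,oy=175)
h=cast("side",*T(565,140,**k),48);p=cast("side",*T(171,46,**k),88);print(h,p,np.degrees(np.arctan2(*(p-h)[1::-1])))
# sub-pixel: bright bar mask
im=cv2.imread("pics/top3.png")
g=cv2.cvtColor(im,cv2.COLOR_BGR2GRAY).astype(float)
def edge(rows,z,rng,sgn):
    P=[]
    for r in rows:
        lo,hi=[int(f(r)) for f in rng]; d=sgn*np.diff(g[r,lo:hi]); i=d.argmax()
        w=np.clip(d[max(i-1,0):i+2],0,None); c=lo+.5+ (w*np.arange(max(i-1,0),max(i-1,0)+len(w))).sum()/w.sum()
        P.append(cast("top",c,r,z)[:2])
    vx,vy,*_=cv2.fitLine(np.float32(P),cv2.DIST_HUBER,0,.01,.01).ravel();a=np.degrees(np.arctan2(vy,vx));return a if abs(a)<90 else a-180*np.sign(a)
R=range(160,232)
L=lambda x0,y0,x1,y1,o:(lambda r:330+x0/5+(r-140-y0/5)*(x1-x0)/(y1-y0)+o)
for nm,l,z,s in(("barL",(175,70,238,500),48,1),("barR",(291,55,358,480),48,-1),("baseR",(378,42,453,497),36,1)):
    print(nm,edge(R,z,(L(*l,-3),L(*l,4)),s))
E
```

```text
bar 10.2 10.21
[492.15301475 -20.5804276   48.        ] [609.57677504   1.2938911   88.        ] 10.55240619693468
[492.49237816 -18.87164599  48.        ] [609.00639292   5.71827858  88.        ] 11.917217824873795
barL 10.620679
barR 10.663378
baseR 10.569015
```

Measured by edges, the bar now stands within about 0.2° of 0. The clear lid of the parts box (edge near y≈366–372, up to z≈142) is close to the pin, so I'll grasp it with the jaws along x.

```bash
cat > d.py <<'E'
from h import *
robot.move_pose([471.3,315.8,200],[180,0,10])
robot.movel([471.3,315.8,110],feed=150)
print(robot.get_t(),robot.get_ft_force())
robot.movel([471.3,315.8,74],feed=80)
print(robot.get_ft_force(),robot.get_eef_pos())
set_gripper(5,40)
print(robot.get_t(),robot.get_ft_force(),robot.get_gripper_width())
robot.movel([471.3,315.8,200],feed=120)
print(robot.get_t(),robot.get_ft_force(),robot.get_gripper_width())
robot.move_pose([492,-21.2,190],[180,0,100])
for n in("side","top"): cv2.imwrite(f"pics/{n}4.png",snapshot(n)[:,:,::-1])
print(robot.get_t(),robot.get_ft_force(),robot.get_gripper_width(),robot.get_eef_pos())
E
python3 d.py
python3 - <<'E'
import cv2
s=cv2.imread("pics/side4.png")
cv2.imwrite("pics/sj4.png",cv2.resize(s[100:230,190:330],None,fx=4,fy=4,interpolation=cv2.INTER_CUBIC))
E
```

```text
16.4083 [-0.24377394  0.07117797  0.23871305]
[ 0.26252985 -0.3184435   0.42112003] [471.31262902 315.82740211  74.09839794]
17.3 [-0.23477394 -0.42740259  1.77412205] 14.67998320640141
18.5 [ 0.11478013  0.97618371 -1.24015228] 14.828554227060367
20.5 [-0.16197718  1.17755795 -0.33594739] 14.657957909759377 [492.09000988 -20.81415907 189.9385859 ]
```

View pics/sj4.png

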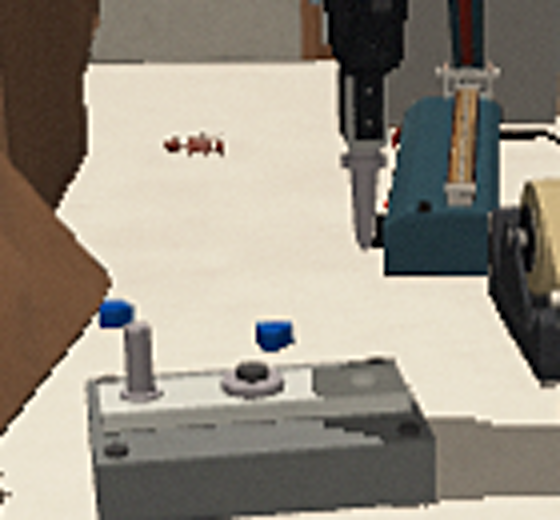

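View pics/top4.png

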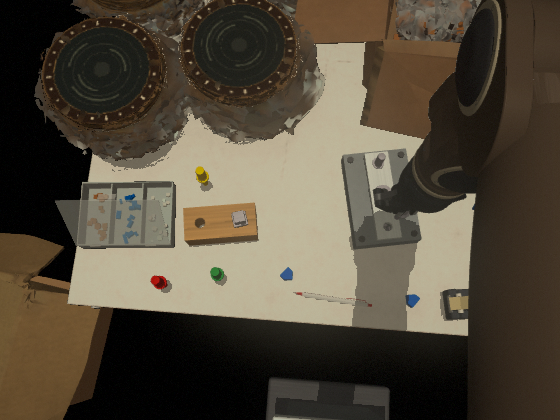

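The pin is held and hangs upright, nose at side pixel about (281.4,161.9). The stand shows its empty hole, with the square pin still in place.

```bash
python3 - <<'E'
from h import *
T=lambda x,y:((x+.5)/4-.5+190,(y+.5)/4-.5+100)
for nm,p,z in(("nose",(366,249),123),("collar edge l",(343,158),168+2.5),("collar r",(386,158),170.5),("hole(sj4)",(363,379),48)): print(nm,cast("side",*T(*p),z).round(1))
E
```

```text
nose [490.1 -14.5 123. ]
collar edge l [501.6 -18.5 170.5]
collar r [479.6 -18.2 170.5]
hole(sj4) [492.3 -20.   48. ]
```

```bash
cat > e.py <<'E'
from h import *
x,y=493.7,-21.5
robot.movel([x,y,130],feed=120)
robot.wait(.2);f0=robot.get_ft_force();print(f0)
for z in(118,112,106,100,95,91,87,85,83,81.5):
    robot.movel([x,y,z],feed=40); f=robot.get_ft_force()-f0; p=robot.get_eef_pos()
    print(z,f.round(1),p.round(1))
    if np.linalg.norm(f)>6: print("STOP");break
cv2.imwrite("pics/side5.png",snapshot("side")[:,:,::-1])
print(robot.get_t())
E
python3 e.py
python3 - <<'E'
import cv2
s=cv2.imread("pics/side5.png")
cv2.imwrite("pics/sj5.png",cv2.resize(s[130:230,190:330],None,fx=5,fy=5,interpolation=cv2.INTER_CUBIC))
E
```

```text
[-0.02243799 -0.38318078 -0.68826389]
118 [-0.7  0.2 -0.1] [493.4 -21.5 117.6]
112 [-0.1  0.1 -0.2] [493.5 -21.5 111.6]
106 [-0.1  1.3 -0.3] [493.4 -21.5 105.6]
100 [-0.3 -0.1 -0.1] [493.4 -21.5  99.6]
95 [-0.3  0.1  1. ] [493.5 -21.5  94.7]
91 [-0.5  0.2  0.3] [493.5 -21.5  90.7]
87 [0.  0.7 0.2] [493.5 -21.5  86.7]
85 [ 0.2 -0.1  1.2] [493.6 -21.5  84.9]
83 [-0.1 -0.3 -0.4] [493.6 -21.6  82.9]
81.5 [-0.3 -0.9  0.3] [493.6 -21.6  81.4]
24.275
```

View pics/sj5.png

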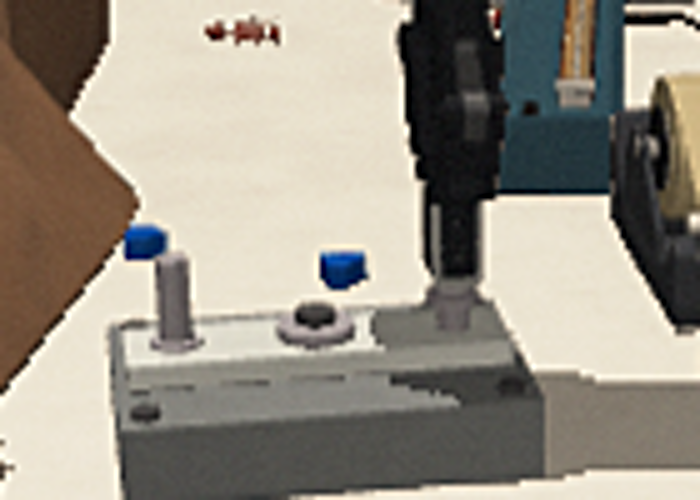

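```bash
cat > f.py <<'E'
from h import *
x,y=493.7,-21.5
set_gripper(36)
robot.wait(.5)
print(robot.get_ft_force())
robot.movel([x,y,160],feed=120)
set_gripper(0,60)
print(robot.get_gripper_width(),robot.get_eef_pos())
for n in("side",): cv2.imwrite(f"pics/{n}6.png",snapshot(n)[:,:,::-1])
print(robot.get_t())
E
python3 f.py
python3 - <<'E'
import cv2
s=cv2.imread("pics/side6.png")
cv2.imwrite("pics/sj6.png",cv2.resize(s[130:230,190:330],None,fx=5,fy=5,interpolation=cv2.INTER_CUBIC))
E
```

```text
[-0.95829625  0.12494414 -0.72188378]
0.478832741280821 [493.58567651 -21.49637756 159.73549549]
26.4
```

View pics/sj6.png

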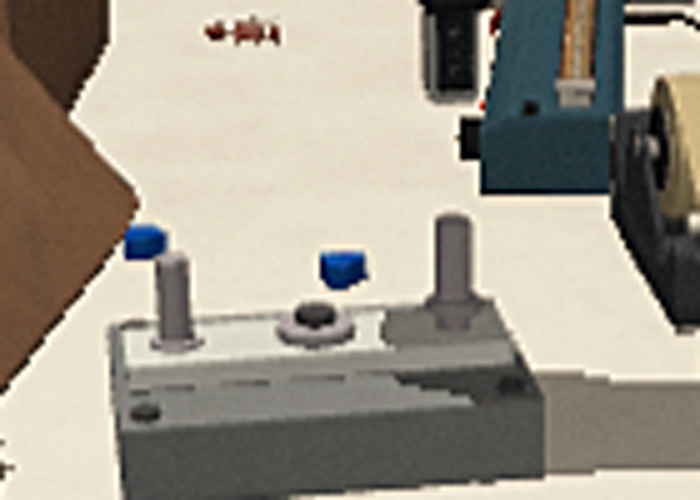

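The released pin stands upright and loose in the hole (knob top at crop (453,217)), collar roughly 10 mm up. Now I press it home with the closed fingers.

```bash
cat > g.py <<'E'
from h import *
x,y=492.1,-21.4
robot.movel([x,y,100],feed=120)
robot.wait(.2);f0=robot.get_ft_force()
for z in list(np.arange(92,70,-1)):
    robot.movel([x,y,z],feed=25); f=robot.get_ft_force()-f0; p=robot.get_eef_pos()
    print(z,f.round(1),p.round(1))
    if f[2]>32 or np.hypot(f[0],f[1])>15: print("STOP");break
robot.wait(.2);print((robot.get_ft_force()-f0).round(1),robot.get_eef_pos())
robot.movel([x,y,170],feed=150)
robot.move_pose([400,150,250],[180,0,100])
for n in("side","top"): cv2.imwrite(f"pics/{n}7.png",snapshot(n)[:,:,::-1])
print(robot.get_t())
E
python3 g.py
python3 - <<'E'
import cv2
s=cv2.imread("pics/side7.png");t=cv2.imread("pics/top7.png")
cv2.imwrite("pics/sj7.png",cv2.resize(s[130:230,190:330],None,fx=5,fy=5,interpolation=cv2.INTER_CUBIC))
cv2.imwrite("pics/tj7.png",cv2.resize(t[140:252,330:430],None,fx=5,fy=5,interpolation=cv2.INTER_CUBIC))
E
```

```text
92 [-16.8  -0.1  50.4] [493.8 -21.8  99.3]
STOP
[-16.9  -1.   49.8] [493.72848023 -21.84421599  99.24178569]
29.5333
```

View pics/sj7.png

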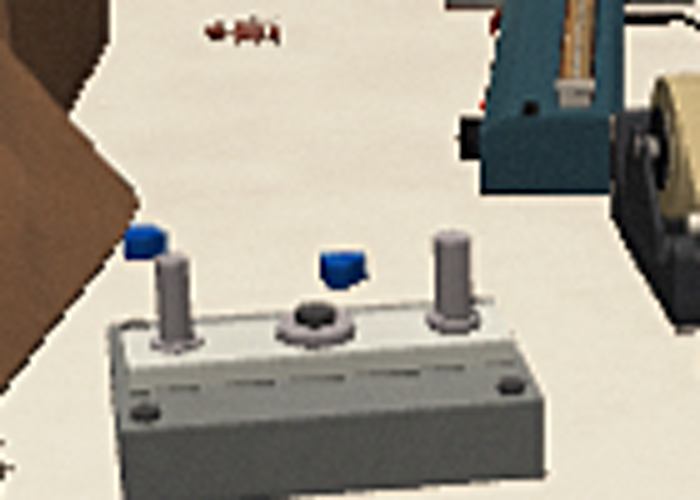

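View pics/tj7.png

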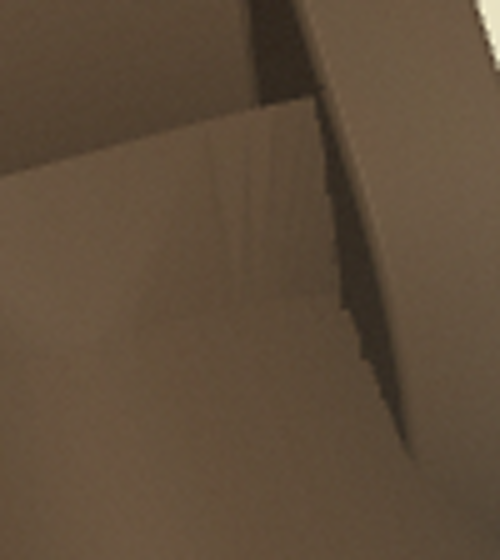

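View pics/top7.png

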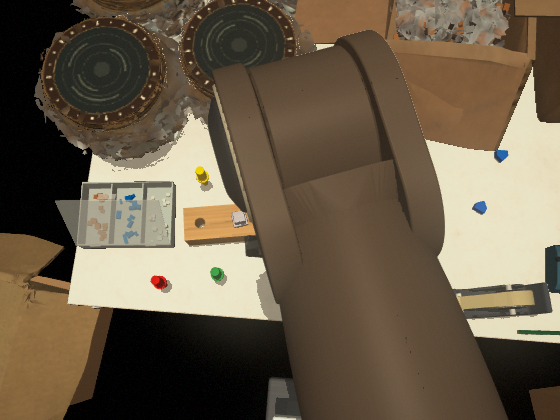

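My z sign was off: fingertips are below the TCP, so contact came at command z=100 and the pin was pressed within that one step (~50 N). The collar appears to lie on the bar. I'll clear the arm and check properly.

```bash
python3 - <<'E'
from h import *
robot.move_pose([250,420,250],[180,0,73])
for n in("side","top"): cv2.imwrite(f"pics/{n}8.png",snapshot(n)[:,:,::-1])
print(robot.get_t(), robot.get_ft_force())
s=cv2.imread("pics/side8.png");t=cv2.imread("pics/top8.png")
cv2.imwrite("pics/sj8.png",cv2.resize(s[165:225,205:305],None,fx=8,fy=8,interpolation=cv2.INTER_CUBIC))
cv2.imwrite("pics/tj8.png",cv2.resize(t[140:252,330:430],None,fx=5,fy=5,interpolation=cv2.INTER_CUBIC))
E
```

```text
30.8167 [ 0.12734069 -0.37377203 -0.24954635]
```

View pics/sj8.png

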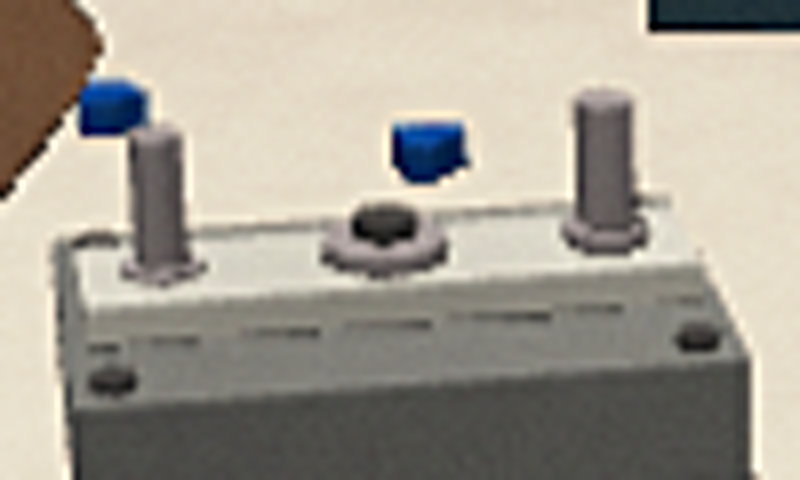

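View pics/tj8.png

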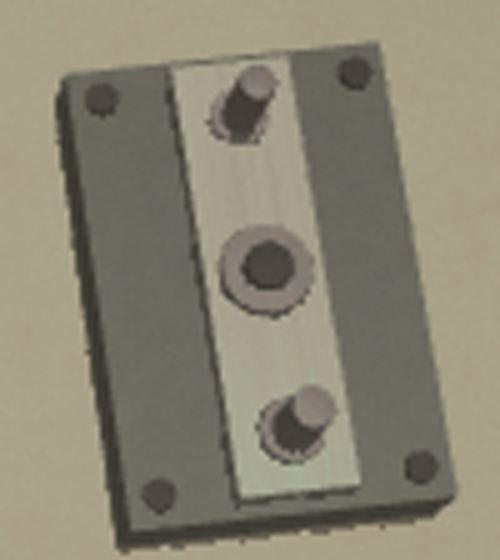

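```bash
python3 - <<'E'
from h import *
T=lambda x,y,f,a,b:((x+.5)/f-.5+a,(y+.5)/f-.5+b)
S=lambda x,y:T(x,y,8,205,165)
t=lambda x,y:T(x,y,5,330,140)
print("post tri",tri(S(158,133),t(259,82)).round(1)," knob tri",tri(S(604,98),t(315,405)).round(1))
# collar bottom front edge predicted (side), socket at side est.
sx,sy=492.3,-19.1
for h in(0,2.5,5,10): print(h,[(((proj("side",X)-[205,165]+.5)*8-.5).round(0)) for X in((sx,sy+12,48+h),(sx,sy,89+h))], ((proj("top",(492.2,-20.7,89+h))-[330,140]+.5)*5-.5).round(0))
P=(cast("top",*t(259,82),88),cast("top",*t(315,405),89));d=P[0]-P[1];print(P,np.degrees(np.arctan2(d[1],d[0])),np.hypot(*d[:2]))
E
```

```text
post tri [609.6   1.4  86.5]  knob tri [493.  -21.5  87.7]
0 [array([606., 256.]), array([605.,  96.])] [313. 407.]
2.5 [array([606., 248.]), array([605.,  87.])] [315. 405.]
5 [array([606., 239.]), array([605.,  78.])] [316. 404.]
10 [array([606., 221.]), array([605.,  60.])] [320. 401.]
(array([609.54910698,   1.64861479,  88.        ]), array([492.9690352 , -21.25194746,  89.        ])) 11.113468935694607 118.80803377062766
```

```bash
python3 -c "
from bench import *
print(finish_job(),robot.get_t())"
```

```text
the job is handed in; nothing more can be done
the job is handed in; nothing more can be done
```

I turned the bar over the socket, stood the taper pin loosely in it and let go, then pressed it home. I handed the job in shortly after the last reading of 30.8 s; `finish_job` gives no verdict.

**Bar:** The first sweep left it about 3.4° short, so I went back and corrected it. The edge fit in the top view then put it within about 0.2° of 0. I did not repeat that fit after pressing; by eye the bar looked unmoved.

**Pin loose:** Descending into the hole raised no force. Released, it stood upright with its collar roughly 10 mm above the bar. That height is by eye.

**Pressing:** I got the sign of the fingertip offset wrong, so contact came higher than planned. The pin went home in about one move instead of 1 mm steps, at about 50 N down and 17 N sideways through the fingertips. That is above the 32 N stop I had set. It is below the 120 N wrist limit. I took the 40 N limit as covering the gripper's body and not the fingers.

**Last checks:**
- The knob top is 1.2 mm above the post top, where 1.0 mm means fully home. The collar lies on the bar, and the pin's position is within about 1 mm of the socket estimate.
- The line from post to knob reads 11.1°, against 10.5° for the jig axis. That is within what I can measure.
- The two cameras disagreed by 2–4 mm in y throughout.
- The square pin was still in the stand, and the arm was clear of everything.

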